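# Open the spring jaw of the bench clamp to the mark and keep it open

## Robot

A 7-joint arm with a two-finger parallel gripper is mounted at the origin on a cart in front of the work surface, level with it; the furniture and walls round the work are solid. World frame = base frame: x ahead of the robot, y to its left, z up, the work surface at z = 0. Lengths are in m, angles in rad, forces in N, time in s.
With the tool pointing down it reaches from about 0.4 to 0.875 m from the base axis. Payload 6.5 kg.
Tool frame: the origin (TCP) lies at the very end of the fingers, on their centre line; the grasp point (between the pads) lies ctrl.grasp_offset behind it (ctrl.grasp_offset is the distance from the TCP to the grasp point, in m); z points along the fingers, y is the line along which they close (so a half turn about z gives the same grasp; the last joint's range is limited). The gripper opens to 85 mm and grips with 20 to 120 N. Pads are 22 mm wide; open, the fingers measure 114 mm over their backs; the gripper's body (76 mm by 85 mm) begins 54 mm behind the grasp point. The pads swing forward as they close: fully open they stand 13 mm farther back than shut.
Start: joints at [-1.245, 0.536, -0.004, 1.538, 0.003, 1.067, -0.071], TCP at [0.248, 0.601, 0.231] pointing down, gripper open.
Joint ranges: [-2.7, 2.7], [-0.37, 2.16], [-1.27, 1.26], [0.24, 2.4], [-1.31, 4.45], [0.19, 1.91], [-2.76, 2.76]. Speed limits (rad/s): [2.39, 2.39, 3.14, 3.14, 3.14, 3.14, 3.14].

## Interface

Orientations are given as [roll, pitch, yaw] about the fixed x, y, z axes, in that order (R = Rz(yaw) Ry(pitch) Rx(roll)).
In Python, from cell import ctrl, vision gives the robot as it stands. The module is installed in compiled form; this text tells all that it offers.
- The arm moves only by the tool send_rows, never from a script. Its argument "series" is one flat list of numbers, 5 for each row, row after row: the closure, from 0 (fully open) to 1 (shut), then the shift along the tool's x, y, z in cm, then the turn about the tool's z in rad. A call has 1 to 5 rows; each row shifts and turns the commanded pose from where the row before left it, along the tool's axes as they then stand; what a row does not reach is not made up. A row lasts 1/12 s, in which the tool goes at most 41.7 mm and 7.16 degrees, less where a joint would pass 70% of its speed; a pose out of reach is approached as far as the arm can. A call is refused whole if a number of a shift passes 4.17 or a number of a turn 0.125, either way. A call with a gripper value outside its range is refused whole. The fingers move at their own pace and stop on an object; "newtons" is the grip in N (left out, the last holds). Time passes only in rows, so rows that do not move let the fingers close. It gives the time, the measured TCP pose, the force, the opening and the grip force at its end, in the units of the state.
- ctrl.sense(): the state, without advancing time (a new reading comes with each control period).
- vision.capture(name): name is "scene" or "side" or "wrist"; returns a dict with "color" (384x512x3 uint8, red, green, blue), "range_z" (384x512 float32, m along the optical axis (not along the pixel's ray), 0 where there is no reading), "K" (3x3 intrinsics, pixels), "k1" (the pictures are not rectified: a ray, as slopes to the right and down, at radius r is drawn at 1 + k1 r^2 times it, then the intrinsics apply), "rvec" (rotation vector, rad) and "tvec" (3), from world to camera coordinates, as OpenCV has them. Camera axes: x right, y down, z forward; pixel columns grow to the right and rows downward; lengths in m; the calibration is good to about 2 mm. A picture is of the moment at which its call begins.
- ctrl.hand_in(): hands the job in; it is judged then, once.
The state is a dict: "t": time; "joint_positions": joint angles; "joint_velocities": joint speeds; "joint_efforts": joint torques, N m; "ee_pos": TCP position; "orientation": TCP orientation; "wrist_force": force on the tool from outside, world axes, zero at the start; "torque": the same for the moment, N m; "grip_width": finger opening in m; "finger_force": force on a finger pad.
Only numpy, scipy, OpenCV 4.12 (cv2) and the standard library are available. Lean on these libraries where they do the work, as an engineer would, in place of code of your own. Each camera call takes 0.05 s, during which the arm holds its last target. There are 200 camera calls.

## Task

The spring jaw of the bench clamp has to be held open so that a bottle can be put in. Take the blue knob, bring it sideways out of its parking notch into the long slot, then pull it along the slot, jaw and all, until the yellow pointer stands at the red mark; the job finishes with you still holding the knob there against its spring. Do not shift the red mark or disturb the bottle, the crucible and the timer standing by.

Things in the scene. Friction and masses are not known exactly. Their poses are not given: they have to be found in the camera images.
- clamp: Bench clamp fixed to the worktop, in another place and turned each time. Grey base plate 320 x 120 x 12 mm, white housing (155 x 100 mm, top at 40 mm) on its near half, jaws 57 mm high at the far end. Origin: centre of the base plate's underside. +x points from the housing to the fixed jaw, +y to the left seen from the housing end, z up.
- slot_corner (a point): Corner of the L-shaped slot in the housing's cover, 40 mm above the worktop, clamp x = -0.030, y = 0. The slot is 20 mm wide, the stem in it 10 mm. The short leg (parking notch) runs from here 30 mm along clamp +y, where the stem is parked; the long leg runs 95 mm along clamp -x. While the stem is in the notch, the cover blocks all but about 5 mm of pull.
- knob: Blue upright round knob, 26 mm diameter, 36 mm tall, from 58 to 94 mm above the worktop, on a 10 mm steel stem. It moves only along the clamp's x and y; it cannot turn or lift. Origin on the stem's axis, 28 mm above the worktop. Within 85 mm of it nothing of the clamp stands higher than 46 mm above the worktop.
- knob_grip (a point): Centre of the knob's grip, on its axis, 76 mm above the worktop.
- shift (a joint): Sideways travel of the knob, m: 0 parked in the notch, 0.030 (stop) in line with the long slot; grows along the clamp's -y. Above 0.025 the stem clears the corner of the slot. Light friction of about 1 N, no spring: it stays where it is left.
- carriage (a joint): Pull of the knob, moving jaw and pointer along the clamp's -x, m: 0 jaw shut, 0.095 end stop. A spring pulls it shut with about 3.6 N at 0, rising by 0.9 N per 10 mm (about 11 N at 0.080); let go, it snaps shut.
- pointer_tip (a point): Tip of the yellow pointer, 2 mm wide, which sticks out of the right side (-y) of the housing, bends over its top and moves with the carriage along the clamp's x. At clamp x = -0.030 minus carriage, y = -0.040, 44.5 mm above the worktop.
- mark_tip (a point): Tip of the red mark: a red rider 12 x 12 x 5 mm with a 2.4 mm wide nose, on the housing beside the black scale (strokes every 10 mm). The nose points along clamp -y to the pointer's path. At clamp x = -0.030 minus rider, y = -0.038, 44.5 mm above the worktop; axes as the clamp's. Pointer is at the mark when their clamp x agree: carriage = rider.
- rider (a joint): Place of the red mark, m, counted like carriage; set between 0.045 and 0.080 at the start; stiff, stays unless pushed.
- bottle: Loose clear bottle with a blue cap, 66 mm diameter, 143 mm tall, standing left of the jaws. Origin: centre of its underside.
- crucible: Loose white crucible, 47 mm diameter, 36 mm tall, right of the clamp. Origin: centre of its underside.
- timer: Loose white lab timer with coloured buttons, 62 x 66 x 18 mm, left of the housing. Origin: centre of its underside.

How it is judged:
On the way:
1. the knob has been brought sideways out of the parking notch into line with the long slot (value of joint shift above 0.024 m), for 0.1 s.
At the end, for the whole second after the job is handed in: The yellow pointer stands within 4 mm of the red mark along the slot (carriage pulled more than 35 mm, knob in the long slot: shift above 18 mm), it stands still (under 10 mm/s), and the fingers hold the knob there with more than 3 N of contact (x of pointer_tip in the frame of mark_tip between -0.004 and 0.004 m and value of joint carriage above 0.035 m and value of joint shift above 0.018 m and contact force between knob and the fingers above 3 N and velocity of joint carriage between -0.01 and 0.01 m/s); the arm keeps its last pose, push and grip.
It fails at once if The blue-capped bottle was moved more than 20 mm (distance of bottle from where it was at the start of the episode above 0.02 m).
It fails at once if The crucible was moved more than 20 mm (distance of crucible from where it was at the start of the episode above 0.02 m).
It fails at once if The lab timer was moved more than 20 mm (distance of timer from where it was at the start of the episode above 0.02 m).
It fails at once if the red mark was shifted more than 4 mm (distance of mark_tip from where it was at the start of the episode above 0.004 m).
It also fails if it takes over 32 s, if anything falls off the work surface, if the arm or the gripper's body presses on something with over 40 N, if the wrist force passes 120 N, or if a joint passes its speed limit or range.

## Working session

There is one attempt and no reset: what is moved stays moved. The work goes in short steps, Python scripts to look and compute and a tool call to move; the robot and the scene stay as the last step left them, time stands still between calls to the robot, and variables do not carry over. Pictures are saved under pics/ and viewed, at most 10 in all, crops included, and the job is handed in when it is done.

Besides the shell and the picture viewer there is one more tool, called after "Call:" by a JSON object that holds its "op" and its "data", one argument or row to a line. send_rows: Moves the arm, as the interface text tells. Its arguments: {"type":"object","properties":{"series":{"type":"array","items":{"type":"number"}},"newtons":{"type":"number"}},"required":["series"]}

```bash
mkdir -p pics; cat > h.py <<'E'
import numpy as np, cv2
from cell import ctrl, vision
def cap(n,save=None):
    d=vision.capture(n)
    if save: cv2.imwrite('pics/'+save,d['color'][:,:,::-1])
    return d
def ray(d,u,v):
    K=d['K'];R=cv2.Rodrigues(np.array(d['rvec'],float))[0];t=np.array(d['tvec'],float).ravel()
    p=cv2.undistortPoints(np.array([[[u,v]]],float),K,np.array([d['k1'],0,0,0,0.]))[0,0]
    return -R.T@t, R.T@np.array([p[0],p[1],1.])
def onplane(d,u,v,z):
    c,r=ray(d,u,v); return c+r*(z-c[2])/r[2]
def depthpt(d,u,v):
    c,r=ray(d,u,v); return c+r*d['range_z'][int(round(v)),int(round(u))]
def two(a,b):
    (c1,r1),(c2,r2)=a,b
    A=np.stack([r1,-r2],1);s=np.linalg.lstsq(A,c2-c1,rcond=None)[0]
    p,q=c1+s[0]*r1,c2+s[1]*r2
    return (p+q)/2,np.linalg.norm(p-q)
def blobs(d,lo,hi,mn=15):
    h=cv2.cvtColor(d['color'],cv2.COLOR_RGB2HSV)
    m=cv2.inRange(h,np.array(lo),np.array(hi))
    n,l,s,c=cv2.connectedComponentsWithStats(m)
    return [(c[i].round(1),s[i]) for i in range(1,n) if s[i][4]>=mn],l
E
python3 - <<'E'
from h import *
print(ctrl.grasp_offset); print(ctrl.sense())
ims=[]
for n in ['scene','side','wrist']:
    d=cap(n); ims.append(d['color'][:,:,::-1]); print(n,d['k1'],d['rvec'],d['tvec'])
    for nm,lo,hi in [('blue',(100,120,50),(130,255,255)),('yel',(22,120,100),(35,255,255)),('red',(0,150,80),(8,255,255)),('red2',(172,150,80),(180,255,255))]:
        for c,s in blobs(d,lo,hi)[0]: print(nm,c,s,depthpt(d,*c).round(3))
a=np.vstack([np.hstack(ims[:2])]); cv2.imwrite('pics/s.png',ims[0]);cv2.imwrite('pics/d.png',ims[1])
E
```

```text
0.0187
{'t': 0.0, 'joint_positions': array([-1.24518819,  0.53713636, -0.00440158,  1.53885075,  0.00259724,
        1.06727469, -0.07119798]), 'joint_velocities': array([-0.00145601,  0.00042227,  0.00038057, -0.00114551, -0.00056158,
        0.00131732, -0.00048236]), 'joint_efforts': array([-1.61881167e-04, -5.83404851e+01,  1.04851261e+00, -2.59116054e+01,
        1.23979297e-02,  9.27039888e-03,  1.25726254e-05]), 'ee_pos': array([0.24801277, 0.60016599, 0.23044146]), 'orientation': array([-3.13993484e+00,  1.38907292e-04,  2.74982536e+00]), 'wrist_force': array([0.46226186, 0.00169907, 0.72874942]), 'torque': array([ 0.03720694, -0.05026615,  0.03681449]), 'finger_force': 0.0, 'grip_width': 0.08576223478342111}
scene -0.0017094490749784243 [ 2.14167279 -0.58653171  0.31548284] [-0.40083034  0.29588348  0.56711851]
blue [288.3 139.1] [281 132  16  15 201] [0.682 0.201 0.14 ]
blue [264.4 192.4] [259 184  12  18 193] [0.558 0.109 0.087]
blue [441.5 198.8] [430 189  24  20 343] [ 0.765 -0.156  0.166]
blue [396.2 225.8] [383 207  28  38 479] [ 0.795 -0.068  0.02 ]
blue [451.1 225.1]
[... 367 characters left out ...]
83  0.24567606  0.50480719]
blue [281.  145.9] [274 140  15  13 167] [0.682 0.198 0.139]
blue [434.8 176.2] [425 169  19  16 204] [ 0.768 -0.16   0.164]
blue [256.8 191.4] [251 182  13  19 216] [0.56  0.107 0.085]
blue [394.3 221.5] [382 206  25  32 435] [ 0.794 -0.068  0.023]
blue [447.7 221. ] [443 212  11  19 141] [ 0.891 -0.13   0.023]
blue [330.6 357.7] [ 304  329   55   55 1867] [ 0.455 -0.263  0.009]
yel [274.3 224.6] [272 219   5  11  31] [0.556 0.034 0.04 ]
red [363.5 269.2] [345 258  43  23 401] [ 0.62  -0.153  0.021]
red2 [374.3 266.5] [361 260  26  18 120] [ 0.642 -0.158  0.021]
wrist -0.06277395190189106 [-2.37838789 -1.59234181 -0.25607947] [-0.64943502 -0.04225495  0.38151343]
```

View pics/s.png

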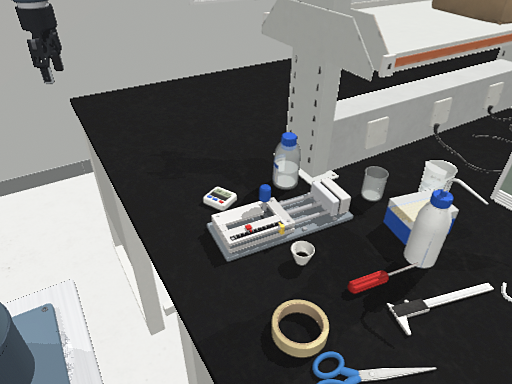

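```bash
python3 - <<'E'
from h import *
d=cap('scene');e=cap('side');w=cap('wrist')
im=np.vstack([np.hstack([cv2.resize(x['color'][130:270,200:360][:,:,::-1],None,fx=2.5,fy=2.5,interpolation=2) for x in (d,e)])])
cv2.imwrite('pics/c.png',im); cv2.imwrite('pics/w.png',w['color'][:,:,::-1])
print('knob',two(ray(d,264.4,192.4),ray(e,256.8,191.4)))
print('yel',two(ray(d,281.3,228.5),ray(e,274.3,224.6)))
E
```

```text
knob (array([0.56436451, 0.11691464, 0.07914466]), np.float64(0.0021128306655082054))
yel (array([0.55759208, 0.0369672 , 0.03771379]), np.float64(0.001915009275558687))
```

View pics/c.png

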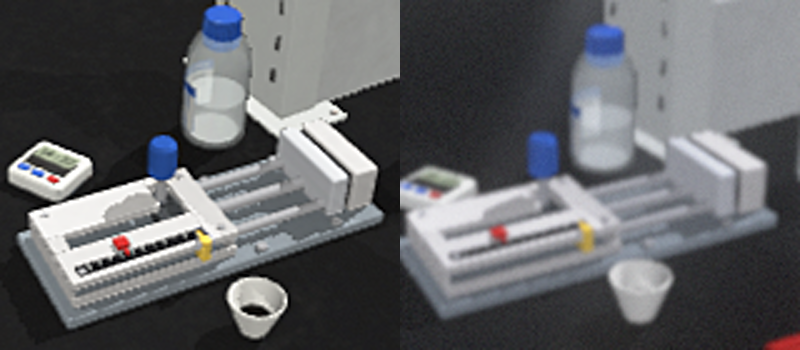

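The picture shows the knob at (264,192), the yellow pointer at (281,228), the red rider at (248,227) and the base plate corners at about (207,224), (228,261) and (353,216). The timer is left of the housing, the bottle beyond the jaws and the crucible on the right.

```bash
python3 - <<'E'
from h import *
d=cap('scene')
P=[onplane(d,u,v,z) for u,v,z in [(207,224,.012),(228,261,.012),(353,216,.012),(264.4,192.4,.076),(248.4,227.5,.045),(281.3,225,.0445)]]
for p in P: print(p.round(4))
print('len',np.linalg.norm(P[2]-P[1]),np.linalg.norm(P[0]-P[1]),'yaw',np.degrees(np.arctan2(*(P[2]-P[1])[[1,0]])))
x=P[0]-P[1]; print('yawy',np.degrees(np.arctan2(x[1],x[0]))-90)
for uv in [(288,139),(302,253),(220,198)]: print(depthpt(d,*uv))
print(ctrl.sense()['t'])
E
```

```text
[0.4381 0.1564 0.012 ]
[0.4264 0.0336 0.012 ]
[0.7424 0.012  0.012 ]
[0.5656 0.1206 0.076 ]
[0.4938 0.0679 0.045 ]
[0.5582 0.0402 0.0445]
len 0.31669269414069584 0.12332216134915995 yaw -3.918173484629248
yawy -5.4287713274336085
[0.68162891 0.20192718 0.14006787]
[ 0.56926582 -0.02274324  0.01082196]
[0.50362618 0.2208943  0.01757674]
0.35
```

View pics/w.png

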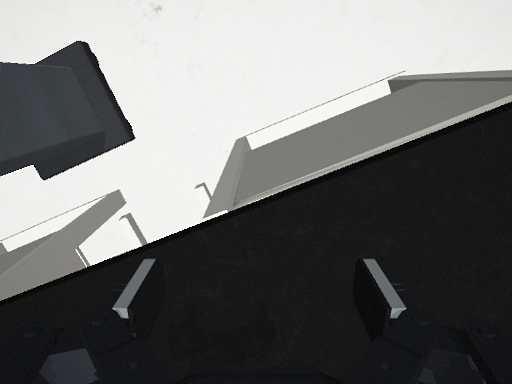

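The wrist image shows only the bench edge and the fingers. I've got a fair estimate of the clamp: yaw about -4.5°, knob near (0.565, 0.119). I'll plan the transit with the fingers closing along clamp x.

```bash
cat >> h.py <<'E'
from scipy.spatial.transform import Rotation as Ro
def plan(tgt,yaw,n):
    s=ctrl.sense();p=s['ee_pos'];r,pi,y0=s['orientation']
    dy=(yaw-y0+np.pi)%(2*np.pi)-np.pi; st=(np.array(tgt)-p)/n
    print('t',s['t'],'pos',p.round(4),'rpy',s['orientation'].round(4))
    for i in range(n):
        R=Ro.from_euler('xyz',[np.pi,0,y0+dy*i/n]).as_matrix()
        print((R.T@st*100).round(2),round(-dy/n,4))
E
python3 - <<'E'
from h import *
d=cap('wrist');s=ctrl.sense()
R=cv2.Rodrigues(np.array(d['rvec']))[0];c=-R.T@np.array(d['tvec']).ravel()
T=Ro.from_euler('xyz',s['orientation']).as_matrix()
print('cam in tool',T.T@(c-s['ee_pos']),'\n',(R@T).round(3), d['K'])
plan([0.545,0.12,0.23],np.radians(85.5),15)
E
```

```text
cam in tool [ 0.08091811  0.00036248 -0.14353603] 
 [[ 0.001  1.     0.   ]
 [-0.949  0.001 -0.316]
 [-0.316 -0.     0.949]] [[332.87539572   0.         258.84580174]
 [  0.         332.87539572 195.55994884]
 [  0.           0.           1.        ]]
t 0.4 pos [0.2482 0.6007 0.2312] rpy [-3.1414  0.      2.7499]
[-3.05 -2.21  0.01] 0.0838
[-3.23 -1.94  0.01] 0.0838
[-3.38 -1.67  0.01] 0.0838
[-3.51 -1.38  0.01] 0.0838
[-3.61 -1.08  0.01] 0.0838
[-3.69 -0.77  0.01] 0.0838
[-3.74 -0.46  0.01] 0.0838
[-3.76 -0.15  0.01] 0.0838
[-3.76  0.17  0.01] 0.0838
[-3.74  0.48  0.01] 0.0838
[-3.68  0.79  0.01] 0.0838
[-3.6   1.1   0.01] 0.0838
[-3.5   1.4   0.01] 0.0838
[-3.37  1.69  0.01] 0.0838
[-3.22  1.96  0.01] 0.0838
```

Call:
{"op": "send_rows", "data": {
  "series": [0,-3.05,-2.2,0,0.084,0,-3.25,-1.95,0,0.084,0,-3.4,-1.65,0,0.084,0,-3.5,-1.4,0,0.084,0,-3.6,-1.1,0,0.084]
}}

```text
t: 0.82
ee_pos: [0.3479, 0.4386, 0.2315]
orientation: [3.141, -0.0, 2.326]
wrist_force: [0.9, 0.4, 0.5]
grip_width: 0.0852
finger_force: 0.0
```

Call:
{"op": "send_rows", "data": {
  "series": [0,-3.7,-0.75,0,0.084,0,-3.75,-0.45,0,0.084,0,-3.75,-0.15,0,0.084,0,-3.75,0.15,0,0.084,0,-3.75,0.5,0,0.084]
}}

```text
t: 1.23
ee_pos: [0.4469, 0.2783, 0.2316]
orientation: [3.141, -0.0, 1.906]
wrist_force: [0.6, 0.9, -0.6]
grip_width: 0.0856
finger_force: 0.0
```

Call:
{"op": "send_rows", "data": {
  "series": [0,-3.7,0.8,0,0.084,0,-3.6,1.1,0,0.084,0,-3.5,1.4,0,0.084,0,-3.35,1.7,0,0.084,0,-3.2,1.95,0,0.084]
}}

```text
t: 1.65
ee_pos: [0.5458, 0.1181, 0.2316]
orientation: [3.141, -0.0, 1.486]
wrist_force: [0.8, -0.0, 0.4]
grip_width: 0.0856
finger_force: 0.0
```

```bash
python3 - <<'E'
from h import *
d=cap('wrist','w2.png');s=ctrl.sense()
print(s['t'],s['ee_pos'],s['orientation'],s['joint_positions'].round(2))
for nm,lo,hi in [('blue',(100,120,50),(130,255,255)),('yel',(22,120,100),(35,255,255)),('red',(0,150,80),(8,255,255)),('red2',(172,150,80),(180,255,255))]:
    for c,q in blobs(d,lo,hi)[0]: print(nm,c,q,depthpt(d,*c).round(4))
E
```

```text
1.7 [0.54959343 0.10934167 0.23222025] [3.13656085 0.00417904 1.47180792] [-0.61  0.4   0.43  1.8  -0.19  0.98 -0.2 ]
blue [460.5  48.8] [ 427   17   67   63 2992] [0.6877 0.2131 0.1446]
blue [188.2  48.7] [184  43   9  12  70] [0.4859 0.2408 0.0185]
blue [380.6  59.4] [380  54   2  11  20] [0.6604 0.2129 0.0692]
blue [198.3  65. ] [194  60  10  12  71] [0.494  0.2245 0.0188]
blue [280.6 176.4] [268 159  28  36 756] [0.5657 0.1221 0.0947]
blue [473.3 284.1] [ 446  256   66   73 2112] [ 0.7964 -0.0502  0.0346]
yel [276.9 239.5] [273 229   9  17  91] [0.5594 0.0383 0.0466]
red [208.1  81. ] [204  76   9  11  68] [0.5019 0.2082 0.018 ]
red [216.6 217.3] [212 211  10  17 129] [0.4971 0.0697 0.0466]
red [337.1 347. ] [ 308  337   62   21 1104] [ 0.6304 -0.1419  0.0209]
```

View pics/w2.png

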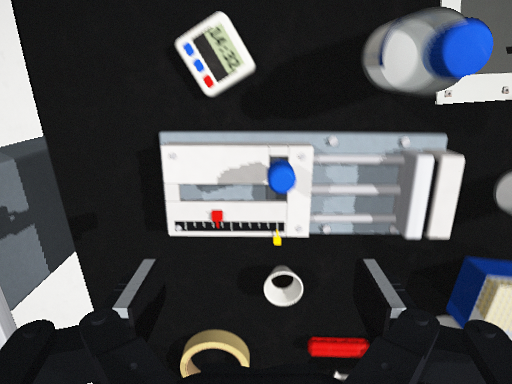

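The wrist view shows the knob at (281,176), rider at (217,217), pointer at (277,239), the plate edge along row ~133 and the timer at (215,55). The bottle is upper right and clear of the work. The arm was still settling, so I'll measure again now that it is at rest.

```bash
python3 - <<'E'
from h import *
d=cap('wrist','w3.png');e=cap('scene');s=ctrl.sense()
print(s['t'],s['ee_pos'],s['orientation'])
B={}
for nm,lo,hi in [('blue',(100,120,50),(130,255,255)),('yel',(22,120,100),(35,255,255)),('red',(0,150,80),(8,255,255))]:
    for c,q in blobs(d,lo,hi,60)[0]: print(nm,c,q,depthpt(d,*c).round(4))
    for c,q in blobs(e,lo,hi,20)[0]: print('  sc',nm,c,q)
# rail/plate via depth: world points with z 8-16mm => plate; top z 36-44 => housing
v,u=np.mgrid[0:384,0:512]; K=d['K']
pts=cv2.undistortPoints(np.stack([u.ravel(),v.ravel()],1).astype(float)[:,None],K,np.array([d['k1'],0,0,0,0.]))[:,0]
R=cv2.Rodrigues(np.array(d['rvec']))[0];t=np.array(d['tvec']).ravel()
z=d['range_z'].ravel();P=(np.c_[pts*z[:,None],z]-t)@R
for lo,hi in ((.007,.03),(.036,.0435)):
    m=(P[:,2]>lo)&(P[:,2]<hi)&(z>0)&(P[:,0]>.4)&(P[:,0]<.76)&(P[:,1]<.19)&(P[:,1]>0.0)
    img=m.reshape(384,512).astype(np.uint8); n,l,st,c=cv2.connectedComponentsWithStats(img)
    if hi<.04:
        m=m&(P[:,2]<.017)
    else: m=(l==1+np.argmax(st[1:,4])).ravel()
    r=cv2.minAreaRect(P[m][:,:2].astype(np.float32)*1000); print(r, cv2.boxPoints(r).round(1).tolist(),np.median(P[m][:,2]))
E
```

```text
1.8 [0.54636617 0.11602035 0.23155183] [3.14025442e+00 1.38553689e-03 1.48356887e+00]
blue [451.9  30.2] [ 417    0   69   61 3247] [0.6874 0.2138 0.1439]
blue [375.8  30.5] [371   5  20  47 130] [0.6617 0.2253 0.0711]
blue [178.8  38.8] [174  32  11  14  97] [0.4847 0.2418 0.0194]
blue [189.2  55. ] [184  49  11  13  93] [0.4924 0.2258 0.0182]
blue [273.8 164.8] [261 148  28  34 766] [0.5651 0.1233 0.0954]
blue [472.  273.5] [ 445  245   67   74 2131] [ 0.796  -0.049   0.0354]
  sc blue [288.2 139. ] [281 132  16  15 202]
  sc blue [264.4 192.4] [259 184  12  18 192]
  sc blue [441.6 198.9] [430 189  24  20 340]
  sc blue [396.3 225.8] [383 207  28  38 468]
  sc blue [451.1 225.3] [448 219   7  15  32]
  sc blue [335.  370.2] [312 351  49  33 833]
yel [272.3 229.2] [268 220   9  15  78] [0.5588 0.0408 0.0469]
  sc yel [281.2 228.5] [279 222   5  12  40]
red [199.4  70.9] [194  65  12  13  90] [0.5004 0.2097 0.018 ]
red [211.1 207.6] [206 201  11  18 143] [0.4963 0.0714 0.0451]
red [337.  338.6] [ 307  329   63   20 1079] [ 0.6318 -0.1406  0.0208]
  sc red [248.4 227.5] [245 225   7   7  26]
  sc red [367.6 281.4] [348 270  41  24 537]
((594.3363037109375, 113.0011978149414), (167.93026733398438, 319.3822021484375), 84.98405456542969) [[427.8999938964844, 43.29999923706055], [746.0999755859375, 15.399999618530273], [760.7999877929688, 182.6999969482422], [442.6000061035156, 210.60000610351562]] 0.012981357698450735
((520.367431640625, 94.89817810058594), (100.84154510498047, 155.29306030273438), 85.03643798828125) [[438.6000061035156, 51.400001525878906], [593.4000244140625, 37.900001525878906], [602.0999755859375, 138.39999389648438], [447.3999938964844, 151.8000030517578]] 0.041037828424403934
```

View pics/w3.png

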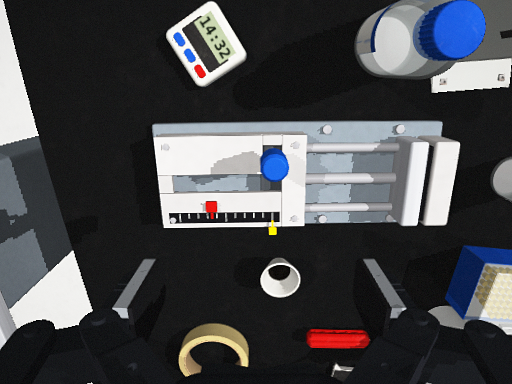

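Housing fit: 155 x 101 mm, yaw -4.96°, top at about 41 mm. Knob axis is at about (0.565, 0.121), and its clamp y of 29 mm and top of 95 mm both agree with the text. The rider is about 64 mm from the pointer. Now I'll go above the knob and down.

Call:
{"op": "send_rows", "data": {
  "series": [0,0.65,1.8,0,0,0,0,0,3.0,0,0,0,0,3.0,0,0,0,0,2.5,0,0,0,0,0,0]
}}

```text
t: 2.22
ee_pos: [0.5593, 0.1257, 0.1417]
orientation: [-3.133, 0.002, 1.493]
wrist_force: [-0.8, -0.2, 0.4]
grip_width: 0.0856
finger_force: 0.0
```

```bash
python3 - <<'E'
from h import *
d=cap('wrist','w4.png');s=ctrl.sense()
print(s['t'],s['ee_pos'],s['orientation'])
for c,q in blobs(d,(100,120,50),(130,255,255),300)[0]: print(c,q,depthpt(d,*c).round(4))
# top disc of knob: depth points near top
v,u=np.mgrid[0:384,0:512]
pts=cv2.undistortPoints(np.stack([u.ravel(),v.ravel()],1).astype(float)[:,None],d['K'],np.array([d['k1'],0,0,0,0.]))[:,0]
R=cv2.Rodrigues(np.array(d['rvec']))[0];t=np.array(d['tvec']).ravel()
z=d['range_z'].ravel();P=(np.c_[pts*z[:,None],z]-t)@R
m=(z>0)&(abs(P[:,2]-.094)<.004)&(np.hypot(P[:,0]-.565,P[:,1]-.12)<.03)
print('top',m.sum(),(P[m].min(0)+P[m].max(0))/2,np.ptp(P[m],axis=0))
E
```

```text
2.2667 [0.56100244 0.12568601 0.14429182] [-3.13634040e+00  1.34179809e-03  1.49212435e+00]
[417.1  39.7] [407   1  44  71 390] [0.6627 0.227  0.0697]
[502.7  55.4] [ 489   17   23   74 1133] [0.6757 0.2132 0.1304]
[268.9 221.9] [ 250  197   40   50 1611] [0.5656 0.1264 0.0956]
[504.4 319.6] [493 306  19  34 406] [ 0.7995 -0.0364  0.0143]
top 1150 [0.56549162 0.12021613 0.09340028] [0.02508051 0.02497204 0.00676771]
```

View pics/w4.png

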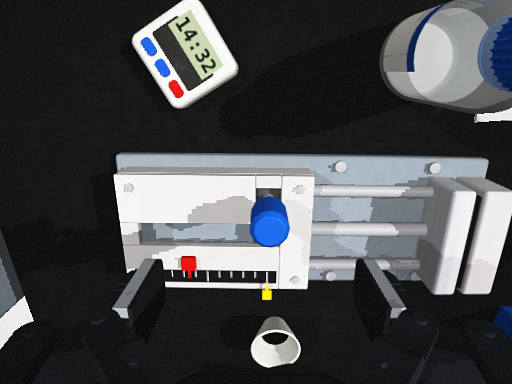

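The knob top sits at (269,222) px, with its axis at (0.5655, 0.1202). The open fingers at (140,285) and (385,285) straddle it, and the bottle and crucible are clear. Descending.

Call:
{"op": "send_rows", "data": {
  "series": [0,0,0,3.0,0,0,0,0,3.0,0,0,0,0,2.6,0,0,0,0,0,0,0,0,0,0,0]
}}

```text
t: 2.68
ee_pos: [0.5637, 0.1253, 0.0613]
orientation: [-3.141, -0.0, 1.491]
wrist_force: [0.4, 0.1, 0.6]
grip_width: 0.0856
finger_force: 0.0
```

Call:
{"op": "send_rows", "data": {
  "series": [0,0,0,0,0]
}}

```text
t: 2.77
ee_pos: [0.5652, 0.1253, 0.0627]
orientation: [3.138, -0.001, 1.49]
wrist_force: [-0.2, -0.1, 0.0]
grip_width: 0.0853
finger_force: 0.0
```

Call:
{"op": "send_rows", "data": {
  "series": [0,-0.5,0,0.2,0,1,0,0,0,0,1,0,0,0,0,1,0,0,0,0,1,0,0,0,0],
  "newtons": 50
}}

```text
t: 3.18
ee_pos: [0.5633, 0.1198, 0.0588]
orientation: [3.141, -0.0, 1.49]
wrist_force: [0.2, -0.0, 0.4]
grip_width: 0.0387
finger_force: 0.0
```

Call:
{"op": "send_rows", "data": {
  "series": [1,0,0,0,0,1,0,0,0,0,1,0,0,0,0,1,0,0,0,0,1,0,0,0,0]
}}

```text
t: 3.6
ee_pos: [0.5645, 0.1197, 0.0589]
orientation: [3.139, -0.001, 1.49]
wrist_force: [4.8, -0.5, 3.8]
grip_width: 0.0246
finger_force: 49.8
```

Call:
{"op": "send_rows", "data": {
  "series": [1,-0.7,0.05,0,0,1,-0.7,0.05,0,0,1,-0.7,0,0,0,1,-0.7,0,0,0,1,-0.1,0,0,0]
}}

```text
t: 4.02
ee_pos: [0.5625, 0.0912, 0.0589]
orientation: [3.14, -0.002, 1.489]
wrist_force: [4.3, 1.3, 5.0]
grip_width: 0.0246
finger_force: 49.9
```

Call:
{"op": "send_rows", "data": {
  "series": [1,0,0,0,0,1,0,0,0,0]
}}

```text
t: 4.18
ee_pos: [0.5625, 0.0911, 0.0589]
orientation: [3.14, -0.001, 1.49]
wrist_force: [2.5, -0.1, 6.3]
grip_width: 0.0245
finger_force: 49.9
```

```bash
python3 - <<'E'
from h import *
d=cap('wrist','w5.png');s=ctrl.sense()
print(s['t'],s['ee_pos'],s['orientation'],s['wrist_force'])
for nm,lo,hi in [('blue',(100,120,50),(130,255,255)),('yel',(22,120,100),(35,255,255)),('red',(0,150,80),(8,255,255))]:
  for c,q in blobs(d,lo,hi,60)[0]: print(nm,c,q,depthpt(d,*c).round(4))
E
```

```text
4.2333 [0.56249224 0.0911514  0.05886523] [ 3.14013310e+00 -9.69354501e-04  1.49012236e+00] [2.9831508  1.93464616 6.39505486]
blue [258.7 285.6] [ 228  242   62   86 4399] [0.5636 0.1011 0.0951]
yel [258.4 332. ] [252 328  14   9 125] [0.5585 0.0383 0.0473]
red [118.5  22.4] [107   9  24  28 388] [0.5007 0.2098 0.0182]
red [141.6 284.9] [130 274  24  23 449] [0.4971 0.0744 0.0469]
```

View pics/w5.png

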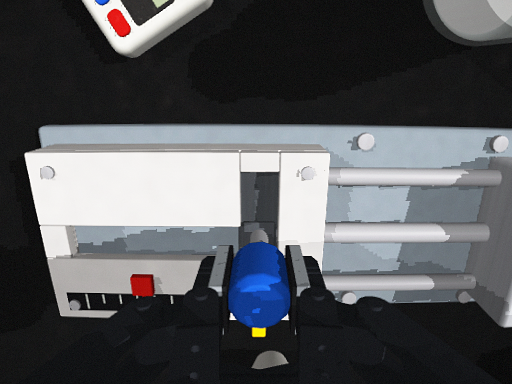

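The knob is at (259,285), held by the fingers with the notch empty behind it, so shift is about 28.6 mm. The rider at (142,285) is still clear of the fingers. Pulling along the slot now.

Call:
{"op": "send_rows", "data": {
  "series": [1,0,-0.6,0,0,1,0,-1.2,0,0,1,0,-1.2,0,0,1,0,-1.2,0,0,1,0,-0.8,0,0]
}}

```text
t: 4.65
ee_pos: [0.5136, 0.0954, 0.059]
orientation: [3.137, -0.001, 1.49]
wrist_force: [8.8, 1.1, -2.1]
grip_width: 0.0243
finger_force: 49.8
```

Call:
{"op": "send_rows", "data": {
  "series": [1,0,-0.6,0,0,1,0,-0.5,0,0,1,0,0,0,0,1,0,0,0,0]
}}

```text
t: 4.98
ee_pos: [0.5033, 0.0963, 0.0589]
orientation: [3.137, -0.001, 1.49]
wrist_force: [8.9, 0.9, -1.1]
grip_width: 0.0246
finger_force: 49.9
```

```bash
python3 - <<'E'
from h import *
s=ctrl.sense(); print(s['t'],s['ee_pos'],s['orientation'],s['wrist_force'],s['grip_width'])
X=np.array([.9963,-.0865]); ims=[]
for n in ('wrist','scene','side'):
  d=cap(n); D={}
  for nm,lo,hi in [('blue',(100,120,50),(130,255,255)),('yel',(22,120,100),(35,255,255)),('red',(0,130,60),(8,255,255))]:
    for c,q in blobs(d,lo,hi,10)[0]:
      p=onplane(d,*c,.0465)
      if .4<p[0]<.6 and 0<p[1]<.14: print(n,nm,c,q,p.round(4),'along',round(float(p[:2]@X),4))
  ims.append(cv2.resize(d['color'][:,:,::-1] if n=='wrist' else d['color'][190:270,200:307][:,:,::-1],(400,300),interpolation=cv2.INTER_CUBIC))
cv2.imwrite('pics/f.png',np.hstack(ims[:2]))
E
```

```text
4.9833 [0.50328822 0.09627476 0.05892998] [ 3.13661570e+00 -1.23134655e-03  1.49028013e+00] [ 8.86486245  0.90624247 -1.05060036] 0.024608143346950946
wrist blue [259.1 285.5] [ 228  242   63   86 4395] [0.5022 0.0741 0.0465] along 0.4939
wrist yel [258.5 332. ] [252 327  14  10 127] [0.4993 0.0426 0.0465] along 0.4938
scene blue [246.9 206.7] [242 198  11  19 172] [0.525  0.128  0.0465] along 0.512
scene yel [256.3 236.2] [254 230   6  13  46] [0.4935 0.0357 0.0465] along 0.4886
scene red [248.3 227.4] [245 225   7   7  31] [0.4929 0.0669 0.0465] along 0.4853
side yel [247.7 231. ] [245 226   6  11  42] [0.4938 0.0307 0.0465] along 0.4893
side red [239.2 222.7] [237 221   5   5  13] [0.4953 0.0683 0.0465] along 0.4875
```

View pics/f.png

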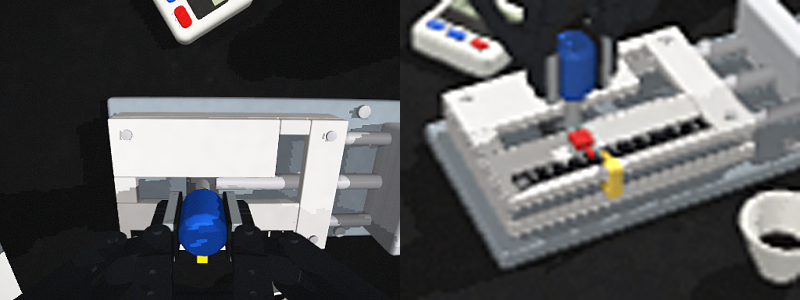

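The left panel shows the knob held at the fingers. In the right panel the yellow pointer's tip at about (604,153) is still a few mm short of the red nose at about (590,155). I'll get the gap from the tip pixels.

```bash
python3 - <<'E'
from h import *
X=np.array([.9963,-.0865]);Y=np.array([.0865,.9963])
for n in ('scene','side'):
  d=cap(n); h=cv2.cvtColor(d['color'],cv2.COLOR_RGB2HSV).astype(int)
  for nm,hl,hh,box in (('yel',18,38,(225,245,244,264)),('red',0,10,(216,236,232,258))):
    r0,r1,c0,c1=box; s=h[r0:r1,c0:c1]
    m=(s[...,0]>=hl)&(s[...,0]<=hh)&(s[...,1]>90)&(s[...,2]>60)
    # per-row extents, projected at z=.0455
    for r in np.unique(np.where(m)[0]):
      c=np.where(m[r])[0]; p=onplane(d,c0+c.mean(),r0+r,.0455)[:2]; print(n,nm,r0+r,c0+c.min(),c0+c.max(),'x %.4f y %.4f'%(p@X,p@Y-(.5204*.0865+.0949*.9963)))
E
```

```text
scene yel 230 254 255 x 0.4940 y -0.0421
scene yel 231 254 256 x 0.4936 y -0.0453
scene yel 232 254 257 x 0.4932 y -0.0484
scene yel 233 254 258 x 0.4928 y -0.0516
scene yel 234 255 259 x 0.4933 y -0.0551
scene yel 235 256 259 x 0.4929 y -0.0583
scene yel 236 256 259 x 0.4916 y -0.0609
scene yel 237 256 259 x 0.4902 y -0.0636
scene yel 238 254 259 x 0.4871 y -0.0653
scene yel 239 254 259 x 0.4858 y -0.0679
scene yel 240 254 259 x 0.4845 y -0.0705
scene yel 241 255 259 x 0.4842 y -0.0735
scene yel 242 256 257 x 0.4820 y -0.0757
scene red 224 248 249 x 0.4908 y -0.0198
scene red 225 245 250 x 0.4875 y -0.0218
scene red 226 245 251 x 0.4871 y -0.0251
scene red 227 245 251 x 0.4858 y -0.0279
scene red 228 246 251 x 0.4854 y -0.0312
scene red 229 247 250 x 0.4840 y -0.0340
scene red 230 249 251 x 0.4855 y -0.0381
scene red 231 250 251 x 0.4852 y -0.0413
side yel 225 246 246 x 0.4965 y -0.0418
side yel 226 245 249 x 0.4967 y -0.0464
side yel 227 245 249 x 0.4951 y -0.0500
side yel 228 246 249 x 0.4944 y -0.0540
side yel 229 246 249 x 0.4928 y -0.0575
side yel 230 247 249 x 0.4921 y -0.0615
side yel 231 247 250 x 0.4914 y -0.0654
side yel 232 247 250 x 0.4898 y -0.0688
side yel 233 246 250 x 0.4874 y -0.0718
side yel 234 245 250 x 0.4851 y -0.0747
side yel 235 245 250 x 0.4836 y -0.0780
side yel 236 246 250 x 0.4829 y -0.0818
side yel 237 247 248 x 0.4806 y -0.0846
side red 221 241 241 x 0.4942 y -0.0222
side red 222 238 241 x 0.4898 y -0.0246
side red 223 237 241 x 0.4873 y -0.0279
side red 224 238 241 x 0.4869 y -0.0323
side red 225 239 241 x 0.4859 y -0.0363
side red 226 241 241 x 0.4861 y -0.0409
```

Call:
{"op": "send_rows", "data": {
  "series": [1,0,-0.35,0,0,1,0,-0.3,0,0,1,0,0,0,0,1,0,0,0,0,1,0,0,0,0]
}}

```text
t: 5.65
ee_pos: [0.4973, 0.0968, 0.0589]
orientation: [3.136, -0.001, 1.49]
wrist_force: [9.0, 1.7, -1.6]
grip_width: 0.0248
finger_force: 50.0
```

```bash
python3 - <<'E'
from h import *
X=np.array([.9963,-.0865]);Y=np.array([.0865,.9963])
s=ctrl.sense(); print(s['t'],s['ee_pos'],s['wrist_force'],s['finger_force'])
W=cap('wrist')
for c,q in blobs(W,(22,120,100),(35,255,255),30)[0]:
  p=depthpt(W,*c); print('wrist yel',p.round(4),(p[:2]@X).round(4))
cr=[]
for n,bx in (('scene',(215,250,225,275)),('side',(210,245,216,266))):
  # average several frames for noise
  I=[cap(n) for _ in range(6)]; d=I[0]; d['color']=np.mean([i['color'] for i in I],0).round().astype(np.uint8)
  h=cv2.cvtColor(d['color'],cv2.COLOR_RGB2HSV).astype(int)
  r0,r1,c0,c1=bx
  for nm,hl,hh in (('yel',18,38),('red',0,10)):
    q=h[r0:r1,c0:c1]; m=(q[...,0]>=hl)&(q[...,0]<=hh)&(q[...,1]>90)&(q[...,2]>60)
    for r in np.unique(np.where(m)[0]):
      c=np.where(m[r])[0]; w=q[r,c,1]; p=onplane(d,c0+(c*w).sum()/w.sum(),r0+r,.0455)[:2]
      y=p@Y-(.5204*.0865+.0949*.9963)
      if -.056<y<-.015: print(n,nm,r0+r,c0+c.min(),c0+c.max(),'x %.4f y %.4f'%(p@X,y))
  cr.append(cv2.resize(d['color'][r0:r1,c0:c1,::-1],(400,280),interpolation=cv2.INTER_NEAREST))
cv2.imwrite('pics/g.png',np.hstack(cr))
E
```

```text
5.65 [0.49731621 0.09679554 0.05893591] [ 8.988826    1.74486655 -1.58599772] 49.97054992709309
wrist yel [0.4933 0.0437 0.047 ] 0.4877
scene yel 231 251 252 x 0.4869 y -0.0421
scene yel 232 251 253 x 0.4865 y -0.0453
scene yel 233 251 254 x 0.4862 y -0.0485
scene yel 234 252 255 x 0.4866 y -0.0520
scene yel 235 252 256 x 0.4862 y -0.0551
scene red 224 249 249 x 0.4917 y -0.0202
scene red 225 245 250 x 0.4878 y -0.0219
scene red 226 245 250 x 0.4861 y -0.0246
scene red 227 245 251 x 0.4859 y -0.0280
scene red 228 246 251 x 0.4852 y -0.0311
scene red 229 247 250 x 0.4838 y -0.0339
scene red 230 249 251 x 0.4861 y -0.0383
scene red 231 250 250 x 0.4842 y -0.0408
side yel 226 242 245 x 0.4904 y -0.0431
side yel 227 242 246 x 0.4898 y -0.0472
side yel 228 242 246 x 0.4884 y -0.0509
side yel 229 243 246 x 0.4877 y -0.0549
side red 222 238 240 x 0.4889 y -0.0241
side red 223 237 242 x 0.4879 y -0.0282
side red 224 238 241 x 0.4866 y -0.0321
side red 225 239 241 x 0.4861 y -0.0364
side red 226 240 240 x 0.4844 y -0.0400
```

View pics/g.png

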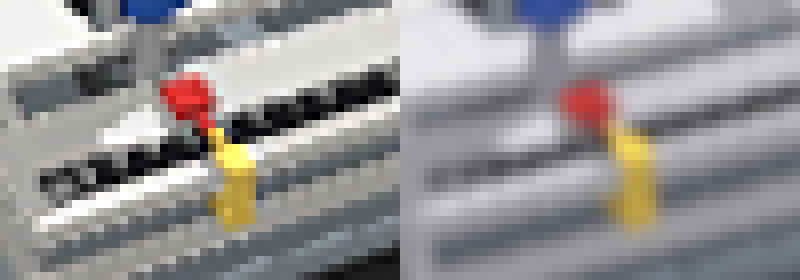

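The pointer's tip at (215,135) now meets the red nose at (208,125), in line along clamp y in both panels. The wrist view says about 1 mm past and the scene view about 2 mm short, both within the 4 mm limit. Grip is 50 N and the arm is still, so I'm handing in.

```bash
python3 -c "
from cell import ctrl
print(ctrl.hand_in())"
```

```text
the job is handed in; nothing more can be done
None
```

The job is handed in: the knob is out of its notch and pulled about 65 mm along the slot, with the pointer at the red mark to within about 2 mm by my measurements, still held at 50 N; the hand-in gave no verdict.

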